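Set up the two-piece squeezer on its saucer

TASK

Get the squeezer ready on the saucer: first clear the wooden lid off the saucer by closing the glass jar with it, lid centred on the jar's rim; then stand the white squeezer bowl upright in the middle of the saucer; then lay the reamer piece on the bowl with its edges flush all round and its green lip over the green spout. Set everything down gently, neither dropped nor pressed down hard, leave the jar and the saucer standing flat on the sideboard, and leave the other things where they are.

Things in the scene. Friction and masses are not known exactly. Their poses are not given: they have to be found in the camera images.
- saucer: round ceramic saucer, blue flat middle (136 mm dia, its top 7 mm above the table) and white upturned rim (164 mm dia, 12 mm high). Origin: centre of its underside, z up
- jar: open cylindrical glass jar with a steel mouth ring, 92 mm dia, 110 mm high, mouth 78 mm dia inside. Origin: centre of its underside, z up
- jar_mouth (a point): centre of the jar's mouth, level with the top face of its rim, 110 mm above the jar's origin
- lid: flat round wooden jar lid with a black rubber underside, 92 mm dia, 12 mm thick, nothing projecting below; on its top a cylindrical wooden knob, 24 mm dia and 30 mm high (top 42 mm above the underside). It starts lying on the saucer. Origin: centre of its underside, z up. Closed, its origin coincides with jar_mouth
- squeezer_bowl: lower piece of the white plastic squeezer: open-topped rectangular bowl, 110 (x) x 58 (y) x 46 (z) mm, walls and floor 4 mm, with a small green spout (24 mm wide, reaching 12 mm out, 12 mm deep at rim height) in the middle of its +x end. Origin: centre of its underside, x towards the spout, z up
- bowl_top (a point): centre of the bowl's open top, level with its rim, 46 mm above the bowl's origin
- bowl_spout (a point): outer end of the bowl's green spout, at rim height, 67 mm from the bowl's middle along +x
- squeezer_top: reamer piece, upper part of the squeezer: white plate 110 (x) x 58 (y) x 6 mm, flat below, green lip (24 wide, 12 out) in the middle of its +x end, ridged reamer in its middle, 48 mm high overall; its cross fins are 44 mm across along x and y, 10 thick, from 6 to 34 mm above the underside. Origin: centre of underside, x to the lip, z up. Assembled: origin at bowl_top, edges flush
- top_lip (a point): outer end of the green lip, on the underside, 67 mm from the piece's middle along +x; assembled it coincides with bowl_spout
- salt_pot: bystander: small white ceramic salt pot with a steel cap, 48 dia x 60 high mm; origin at the centre of its underside
- mug: bystander: terracotta mug with a handle, 76 dia x 85 high mm; origin at the centre of its underside
- pepper_mill: bystander: turned wooden pepper mill, 52 dia x 125 high mm; origin at the centre of its underside

How it is judged:
On the way, in this order (a step that is already met when the one before it is completed fails the run):
1. the lid closes the jar, centred and let go (horizontal distance between lid and jar_mouth below 0.006 m and z of lid in the frame of jar_mouth between -0.004 and 0.004 m and angle between each of lid, jar, saucer's own z axis and vertical below 0.06 rad and contact force between the fingers and lid below 0.05 N and height (world z) of each of jar, saucer below 0.006 m), for 0.2 s.
2. the squeezer bowl stands in the middle of the saucer, let go (horizontal distance between squeezer_bowl and saucer below 0.008 m and z of squeezer_bowl in the frame of saucer between 0.003 and 0.011 m and angle between squeezer_bowl's own z axis and vertical below 0.06 rad and contact force between the fingers and squeezer_bowl below 0.05 N), for 0.2 s.
3. the reamer piece lies flush on the bowl, lip over spout, let go (horizontal distance between squeezer_top and bowl_top below 0.005 m and horizontal distance between top_lip and bowl_spout below 0.007 m and z of squeezer_top in the frame of bowl_top between -0.004 and 0.004 m and angle between squeezer_top's own z axis and vertical below 0.06 rad and contact force between the fingers and squeezer_top below 0.05 N), for 0.2 s.
At the end, for the whole second after the job is handed in: Lid flat on the jar's rim, within 6 mm of centred; bowl upright on the saucer's flat, within 8 mm of its middle; reamer piece flat on the bowl's rim, within 5 mm of centred, lip end within 7 mm of the spout's end; jar and saucer flat on the sideboard; all let go and at rest (all of step 1 and all of step 2 and all of step 3 and linear speed of each of lid, squeezer_bowl, squeezer_top, jar, saucer below 0.02 m/s); the robot touches nothing.
It fails at once if a piece is dropped or pressed on hard: over 40 N between lid and jar, bowl and saucer, or the two squeezer pieces (contact force between lid and jar above 40 N or contact force between squeezer_bowl and saucer above 40 N or contact force between squeezer_top and squeezer_bowl above 40 N).
It fails at once if a piece that the fingers are not touching falls or flies faster than 0.45 m/s (a drop of some 10 mm) ((linear speed of lid above 0.45 m/s and contact force between the fingers and lid below 0.05 N) or (linear speed of squeezer_bowl above 0.45 m/s and contact force between the fingers and squeezer_bowl below 0.05 N) or (linear speed of squeezer_top above 0.45 m/s and contact force between the fingers and squeezer_top below 0.05 N)).
It fails at once if another thing is moved by more than 25 mm or knocked over (distance of any of salt_pot, mug, pepper_mill from where it was at the start of the episode above 0.025 m or angle between any of salt_pot, mug, pepper_mill's own z axis and vertical above 0.4 rad).
It also fails if it takes over 72 s, if anything falls off the work surface, if the arm or the gripper's body presses on something with over 40 N, if the wrist force passes 120 N, or if a joint passes its speed limit or range.

ROBOT

A 6-joint arm with a two-finger parallel gripper is mounted at the origin on the work surface. World frame = base frame: x ahead of the robot, y to its left, z up, the work surface at z = 0. Lengths are in m, angles in rad, forces in N, time in s.
With the tool pointing down it reaches from about 0.35 to 0.975 m from the base axis. Payload 4.9 kg.
Tool frame: the origin (TCP) lies on the centre line of the jaws, within the pads' length; the fingertips stand manip.tcp_to_tips ahead of it and the grasp point (between the pads) is the TCP (manip.tcp_to_tips is the distance from the TCP to the fingertips, in m); y points along the fingers, z is the direction in which the jaws open and shut, and the axes are right-handed (so a half turn about y gives the same grasp; the last joint's range is limited). The gripper opens to 85 mm and grips with 20 to 120 N. Pads are 22 mm wide; open, the fingers measure 114 mm over their backs; the gripper's body (76 mm by 85 mm) begins 54 mm behind the grasp point. The pads swing forward as they close: fully open they stand 13 mm farther back than shut.
Start: joints at [1.13, 0.053, 1.613, -0, 1.476, -0.119], TCP at [0.198, 0.593, 0.25] pointing down, gripper open.
Joint ranges: [-3.01, 3.01], [-1.01, 2.22], [0.06, 2.58], [-1.02, 4.17], [0.09, 2.62], [-3.14, 3.14]. Speed limits (rad/s): [2.57, 2.57, 3.14, 3.14, 3.14, 3.14].

INTERFACE

Orientations are given as a unit quaternion [w, x, y, z].
In Python, from plant import manip gives the robot as it stands.
- The arm moves only by the tool apply_moves, never from a script. Its argument "moves" is a list of rows, each a list of 7 numbers: the gripper's target within -1 to 1 (shut at 1, half-way at 0, fully open at -1), then the shift along the tool's x, y, z in mm, then the turn, a rotation vector about the tool's x, y, z in degrees. A call has 1 to 20 rows; each row shifts and turns the commanded pose from where the row before left it, along the tool's axes as they then stand; what a row does not reach is not made up. A row lasts 1/10 s, in which the tool goes at most 50 mm and 8.59 degrees, less where a joint would pass 70% of its speed; a pose out of reach is approached as far as the arm can. A call with a gripper value outside its range is refused whole. The fingers move at their own pace and stop on an object; the grip force is fixed at half the most. Time passes only in rows, so rows that do not move let the fingers close. It gives the time, the measured TCP pose, the force and the opening at its end, in the units of the state.
- manip.state(): the state, without advancing time (a new reading comes with each control period).
- manip.grab_frame(name): name is "scene" or "top" or "wrist"; returns the picture (384x512x3 uint8, blue, green, red); there is no depth.
- manip.calibration(name): a dict with "mtx" (3x3 intrinsics, pixels), "distortion" ([k1, k2, p1, p2, k3] as OpenCV has them; the pictures are not rectified), "T" (4x4, takes a point from camera to world coordinates); the wrist camera has in their place "T_tool_cam" (4x4, takes a point from camera to tool coordinates, whose origin is the TCP and whose axes are the tool frame's). Camera axes: x right, y down, z forward; pixel columns grow to the right and rows downward; lengths in m; the calibration is good to about 2 mm. A picture is of the moment at which its call begins: read the wrist's pose just before it. calibration takes no time and is no camera call.
- manip.job_done(): hands the job in, once; it reports no verdict.
The state is a dict: "time": time; "joint_pos": joint angles; "joint_vel": joint speeds; "joint_efforts": joint torques, N m; "tool_pos": TCP position; "tool_rot": TCP orientation; "contact_force": force on the tool from outside, world axes, zero at the start; "ft_torque": the same for the moment, N m; "gripper_width": opening from 0.0 (shut) to 1.0 (fully open).
Only numpy, scipy, OpenCV 4.12 (cv2) and the standard library are available. Lean on these libraries where they do the work, as an engineer would, in place of code of your own. Each camera call takes 0.05 s, during which the arm holds its last target. There are 200 camera calls.

## Working session

There is one attempt and no reset: what is moved stays moved. The work goes in short steps, Python scripts to look and compute and a tool call to move; the robot and the scene stay as the last step left them, time stands still between calls to the robot, and variables do not carry over. Pictures are saved under pics/ and viewed, about 8 in all and at most 12, crops included, and the job is handed in when it is done.

Besides the shell and the picture viewer there is one more tool, called after "Request:" as a command line: name --pt "numbers of a row" for each row, then --argument value for the rest. apply_moves: Moves the arm, as the interface text tells. Its arguments: {"type":"object","properties":{"moves":{"type":"array","items":{"type":"array","items":{"type":"number"}}}},"required":["moves"]}

```bash
mkdir -p pics; ls; python3 - <<'E'
from plant import manip
import cv2,numpy as np
np.set_printoptions(precision=4,suppress=True)
s=manip.state();print(s['tool_pos'],s['tool_rot'],s['time'],manip.tcp_to_tips)
for n in("scene","top","wrist"):
    c=manip.calibration(n);print(n,{k:np.array(v).tolist() if k!='x' else 0 for k,v in c.items()})
    cv2.imwrite(f"pics/{n}0.png",manip.grab_frame(n))
a=cv2.imread("pics/top0.png");cv2.imwrite("pics/top0b.png",cv2.resize(a,(800,600),interpolation=cv2.INTER_CUBIC))
E
```

```text
pics
[0.1974 0.5924 0.2491] [-0.6973  0.6987 -0.1135  0.1131] 0.0 0.019
scene {'mtx': [[441.8573273618696, 0.0, 260.4735433419005], [0.0, 441.8573273618696, 194.9267482859524], [0.0, 0.0, 1.0]], 'distortion': [-0.02422016849968002, 0.0, 0.0, 0.0, 0.0], 'T': [[0.3468755579211752, 0.7118870899400118, -0.6106505698790552, 1.2497204195177576], [0.9378710710433055, -0.2692917284757574, 0.21881457692444045, -0.24944009095201614], [-0.008671875054242214, -0.6486129324576255, -0.7610690260625268, 0.9178648753163087], [0.0, 0.0, 0.0, 1.0]]}
top {'mtx': [[396.31152748728323, 0.0, 262.0775665510516], [0.0, 396.31152748728323, 190.88167294054725], [0.0, 0.0, 1.0]], 'distortion': [-0.009562308959919306, 0.0, 0.0, 0.0, 0.0], 'T': [[0.027567756405554866, -0.993924805577273, 0.10655280223881415, 0.4964281176542336], [-0.9994700332452714, -0.02556064349047097, 0.020157037209095303, 0.00025879360679998396], [-0.01731102109812692, -0.10705201708764246, -0.9941027080669318, 1.2177947200600465], [0.0, 0.0, 0.0, 1.0]]}
wrist {'mtx': [[276.45828708963194, 0.0, 255.27779133099813], [0.0, 276.45828708963194, 192.70149940041094], [0.0, 0.0, 1.0]], 'distortion': [-0.06266670036516285, 0.0, 0.0, 0.0, 0.0], 'T_tool_cam': [[7.074994258506355e-05, 0.9564345194239973, 0.291946921628967, -0.07531765050050535], [2.5894165830942416e-05, -0.2919469240139671, 0.9564345209622412, -0.12412825819141832], [0.9999999971619675, -6.010796544190017e-05, -4.5421302164289024e-05, -0.00010122415151303521], [0.0, 0.0, 0.0, 1.0]]}
```

View pics/top0b.png

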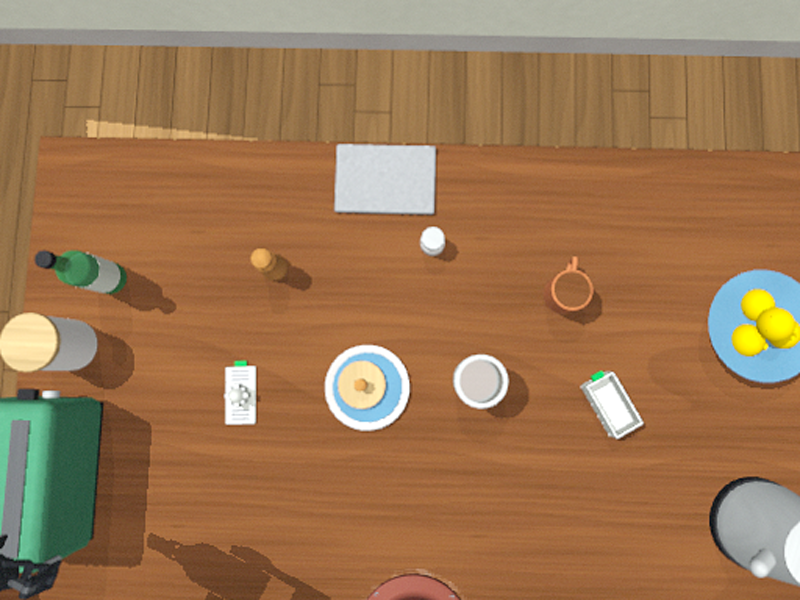

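View pics/scene0.png

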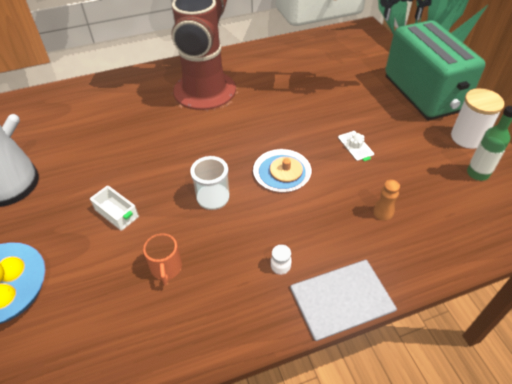

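Top view (800 px wide): saucer about (367,388), lid on it with its knob at (361,385), jar mouth (481,381), bowl at (612,405) with the spout up-left at (597,377), reamer at (240,394) with the lip up at (240,364). Bystanders: pepper mill (270,265), salt pot (433,241), mug (572,290). All are clear of each other.

```bash
cat > h.py <<'E'
from plant import manip
import cv2,numpy as np
from scipy.spatial.transform import Rotation as R
np.set_printoptions(precision=4,suppress=True)
def tool():
    s=manip.state();q=s['tool_rot'];T=np.eye(4)
    T[:3,:3]=R.from_quat([q[1],q[2],q[3],q[0]]).as_matrix();T[:3,3]=s['tool_pos'];return T
def cam(n,Tt=None):
    c=manip.calibration(n)
    T=np.array(c['T']) if 'T' in c else (tool() if Tt is None else Tt)@np.array(c['T_tool_cam'])
    return np.array(c['mtx']),np.array(c['distortion']),T
def p2w(n,uv,z,Tt=None):
    K,d,T=cam(n,Tt);p=cv2.undistortPoints(np.array(uv,float).reshape(-1,1,2),K,d).reshape(-1,2)
    r=np.c_[p,np.ones(len(p))]@T[:3,:3].T;return T[:3,3]+r*((z-T[2,3])/r[:,2])[:,None]
def w2p(n,P,Tt=None):
    K,d,T=cam(n,Tt);Ti=np.linalg.inv(T)
    return cv2.projectPoints(np.array(P,float).reshape(-1,1,3),cv2.Rodrigues(Ti[:3,:3])[0],Ti[:3,3],K,d)[0].reshape(-1,2)
def go(xyz,yaw=None):
    """shift in tool mm and yaw turn about tool y (deg); yaw=world angle of tool z axis (mod 180), shift given in axes BEFORE turning"""
    T=tool();print('tool',T[:3,3],'y',T[:3,1],'yaw z',np.degrees(np.arctan2(T[1,2],T[0,2])))
    print('shift mm',T[:3,:3].T@(np.array(xyz)-T[:3,3])*1000)
    if yaw is not None:
        d=yaw-np.degrees(np.arctan2(T[1,2],T[0,2]));d=(d+90)%180-90;print('turn about tool y',-d)
E
python3 - <<'E'
from h import *
f=lambda u,v:[u/1.5625,v/1.5625]
for n,uv,z in [('saucer rim',(367,388),.012),('lid top',(362,385),.019),('knob',(360,384),.049),('jar',(481,381),.11),('bowl',(612,405),.046),('spout',(597,376),.046),('top',(240,395),.006),('lip',(240,362),.006),('mill',(262,258),.125),('salt',(433,238),.06),('mug',(572,289),.085)]:
    print(n,p2w('top',f(*uv),z)[0])
go([.35,.05,.35],0)
E
```

```text
saucer rim [0.4493 0.102  0.012 ]
lid top [0.455  0.1112 0.019 ]
knob [0.4578 0.1122 0.049 ]
jar [ 0.4711 -0.108   0.11  ]
bowl [ 0.432  -0.3583  0.046 ]
spout [ 0.4848 -0.3306  0.046 ]
top [0.4285 0.3495 0.006 ]
lip [0.4923 0.3531 0.006 ]
mill [0.6794 0.2893 0.125 ]
salt [ 0.7368 -0.0177  0.06  ]
mug [ 0.6426 -0.2746  0.085 ]
tool [0.1975 0.5925 0.2493] y [-0.0007 -0.0014 -1.    ] yaw z 71.56089560140842
shift mm [ 316.2616  -99.9953 -466.5731]
turn about tool y 71.56089560140842
```

```bash
python3 - <<'E'
import cv2,numpy as np
a=cv2.imread("pics/top0.png");
c=lambda x,y,w=100,h=75:cv2.resize(a[y-h//2:y-h//2+h,x-w//2:x-w//2+w],(400,300),interpolation=cv2.INTER_CUBIC)
cv2.imwrite("pics/crops.png",np.vstack([np.hstack([c(235,246),c(308,246)]),np.hstack([c(392,258),c(154,250)])]))
E
```

```text
(no output)
```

View pics/crops.png

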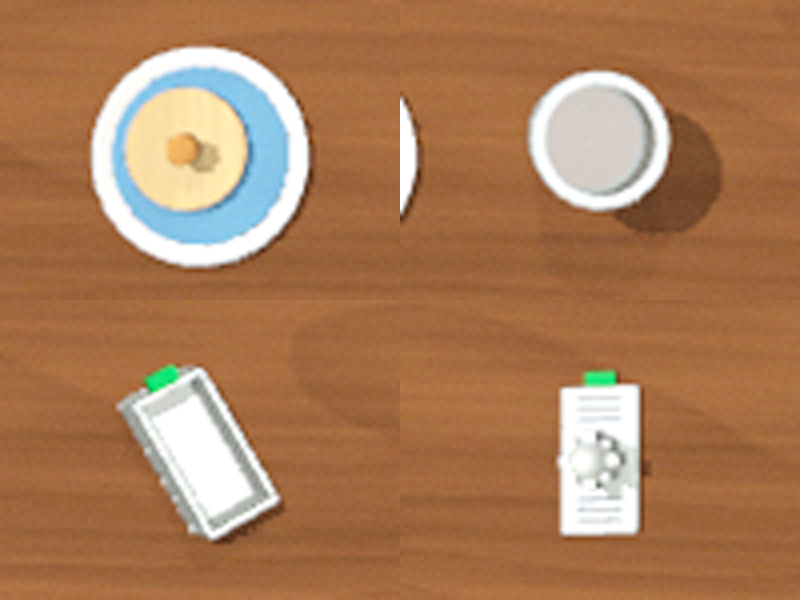

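Request:
apply_moves --pt "-1 0 0 0 0 -6.15 0" --pt "-1 0 0 0 0 -6.15 0" --pt "-1 0 0 0 0 -6.14 0" --pt "-1 0 0 -35 0 0 0" --pt "-1 0 0 -35 0 0 0" --pt "-1 0 0 -35 0 0 0" --pt "-1 0 0 -35 0 0 0" --pt "-1 0 0 -35 0 0 0" --pt "-1 0 0 -35 0 0 0" --pt "-1 0 0 -35 0 0 0" --pt "-1 30 0 -33 0 0 0" --pt "-1 30 0 -33 0 0 0" --pt "-1 30 0 -33 0 0 0" --pt "-1 30 0 -33 0 0 0" --pt "-1 30 0 -33 0 0 0" --pt "-1 30 0 -33 0 0 0" --pt "-1 30 0 -33 0 0 0" --pt "-1 0 0 0 0 0 0" --pt "-1 0 0 0 0 0 0"

```text
time: 2.05
tool_pos: [0.4077, 0.1162, 0.2498]
tool_rot: [0.707, -0.707, 0.001, -0.0]
contact_force: [-0.0, 0.7, 0.2]
gripper_width: 1.0
```

```bash
python3 - <<'E'
from h import *
go([.4563,.112,.2],90)
T=tool();np.save('pics/T1.npy',T)
a=manip.grab_frame('wrist');cv2.imwrite('pics/w1.png',cv2.resize(a,(800,600),interpolation=cv2.INTER_CUBIC))
f=lambda u,v:[(u+.5)/4-.5,(v+.5)/4-.5]
o=lambda l,x,y:[l[0]+x,l[1]+y]
for n,uv,z in [('saucer',o(f(200,157),185,209),.012),('lid',o(f(187,149),185,209),.019),('jar',o(f(200,140),258,209),.11),('bowl',o(f(207,152),342,221),.046),('spout',o(f(157,73),342,221),.046),('top',o(f(199,160.5),104,213),.006),('lip',o(f(200,71),104,213),.006)]:
    print(n,p2w('top',uv,z)[0])
E
```

```text
tool [0.4077 0.1162 0.2498] y [-0.0015  0.0003 -1.    ] yaw z 89.86292894969714
shift mm [48.6645 49.7575 -4.1319]
turn about tool y -0.1370710503028647
saucer [0.4506 0.1028 0.012 ]
lid [0.4565 0.1122 0.019 ]
jar [ 0.4717 -0.1074  0.11  ]
bowl [ 0.4338 -0.3632  0.046 ]
spout [ 0.4899 -0.3272  0.046 ]
top [0.4286 0.3502 0.006 ]
lip [0.4963 0.3533 0.006 ]
```

View pics/w1.png

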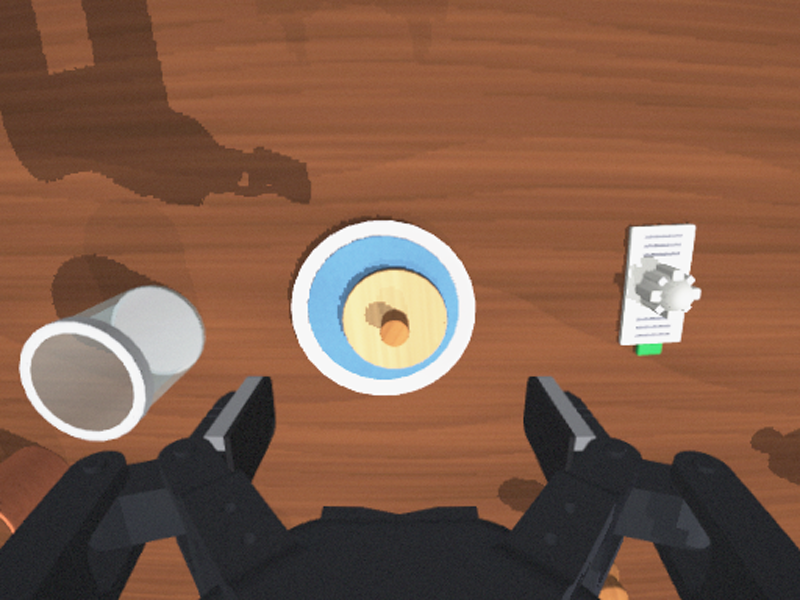

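Wrist view: saucer ellipse centre about (383,307), lid disc (395,319), jar rim (83,380), reamer plate corners (629,226), (695,225), (681,341), (621,345), lip end (650,355). The jaws straddle the view as expected.

```bash
python3 - <<'E'
from h import *
T=np.load('pics/T1.npy')
f=lambda u,v:[(u+.5)/1.5625-.5,(v+.5)/1.5625-.5]
def edges(n,pts,z):
    P=p2w('wrist',[f(*p) for p in pts],z,T)[:,:2]
    A=np.c_[2*P,np.ones(len(P))];s=np.linalg.lstsq(A,(P**2).sum(1),rcond=None)[0]
    print(n,s[:2],'dia',2*np.sqrt(s[2]+s[0]**2+s[1]**2))
edges('saucer',[(291,308),(475,307),(383,220),(385,395)],.012)
edges('lid',[(342,318),(447,316),(395,268),(395,370)],.019)
edges('jar',[(20,367),(146,388),(75,320),(93,440)],.11)
P=p2w('wrist',[f(629,226),f(695,225),f(681,341),f(621,345)],.006,T);print(P,P.mean(0),'lip',p2w('wrist',[f(650,355)],.006,T))
print('knob top',p2w('wrist',[f(396,333)],.049,T))
E
```

```text
saucer [0.4532 0.102 ] dia 0.16269481354816542
lid [0.4582 0.1123] dia 0.09287742681937462
jar [ 0.4724 -0.1076] dia 0.094470087436311
[[0.3769 0.3148 0.006 ]
 [0.3753 0.3749 0.006 ]
 [0.4841 0.3824 0.006 ]
 [0.4876 0.3239 0.006 ]] [0.431 0.349 0.006] lip [[0.4981 0.3542 0.006 ]]
knob top [[0.4579 0.1138 0.049 ]]
```

Request:
apply_moves --pt "-1 24.5 0 -2 0 0 0" --pt "-1 24.5 0 -2 0 0 0" --pt "-1 0 35 0 0 0 0" --pt "-1 0 35 0 0 0 0" --pt "-1 0 35 0 0 0 0" --pt "-1 0 35 0 0 0 0" --pt "-1 0 25 0 0 0 0" --pt "-1 0 20 0 0 0 0" --pt "-1 0 12 0 0 0 0" --pt "-1 0 9 0 0 0 0" --pt "-1 0 0 0 0 0 0" --pt "-1 0 0 0 0 0 0"

```text
time: 3.3
tool_pos: [0.4573, 0.1133, 0.0452]
tool_rot: [0.707, -0.707, -0.001, -0.0]
contact_force: [0.4, 0.2, 0.1]
gripper_width: 1.001
```

```bash
python3 - <<'E'
from h import *
go([.457,.1125,.043],90);np.save('pics/T2.npy',tool())
a=manip.grab_frame('wrist');cv2.imwrite('pics/w2.png',a[150:,100:420])
E
```

```text
tool [0.4573 0.1133 0.0452] y [ 0.0015  0.0001 -1.    ] yaw z 90.03677158129989
shift mm [-0.2781  2.1858 -0.7685]
turn about tool y 0.03677158129988811
```

View pics/w2.png

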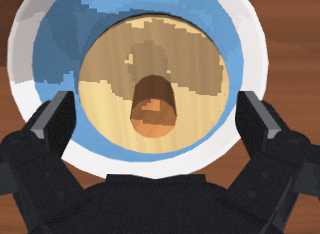

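Knob top at crop (153,118), i.e. full frame (253,268), midway between the pads at about 72 and 240. I'll close on it and lift slightly.

Request:
apply_moves --pt "1 0 2 0 0 0 0" --pt "1 0 0 0 0 0 0" --pt "1 0 0 0 0 0 0" --pt "1 0 0 0 0 0 0" --pt "1 0 0 0 0 0 0" --pt "1 0 0 0 0 0 0" --pt "1 0 0 0 0 0 0" --pt "1 0 0 0 0 0 0" --pt "1 0 -10 0 0 0 0" --pt "1 0 -20 0 0 0 0" --pt "1 0 -30 0 0 0 0" --pt "1 0 -30 0 0 0 0" --pt "1 0 -30 0 0 0 0" --pt "1 0 -30 0 0 0 0" --pt "1 0 0 0 0 0 0" --pt "1 0 0 0 0 0 0"

```text
time: 4.95
tool_pos: [0.4565, 0.1129, 0.1923]
tool_rot: [0.707, -0.707, -0.0, -0.0]
contact_force: [-0.6, 0.8, -2.3]
gripper_width: 0.257
```

```bash
python3 - <<'E'
from h import *
print(p2w('wrist',[[253,268]],.049,np.load('pics/T2.npy')))
go([.472,-.1075,.2],90);np.save('pics/T3.npy',tool());print(manip.state()['gripper_width'])
a=manip.grab_frame('wrist');cv2.imwrite('pics/w3.png',a)
E
```

```text
[[0.458  0.1123 0.049 ]]
tool [0.4565 0.1129 0.1923] y [ 0.0003  0.     -1.    ] yaw z 90.00385300314221
shift mm [  15.5119   -7.7247 -220.4181]
turn about tool y 0.0038530031422112643
0.25723606300991936
```

View pics/w3.png

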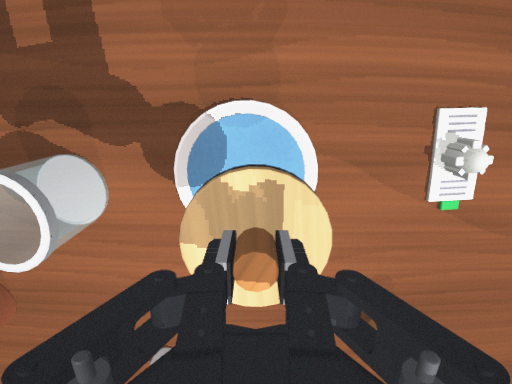

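Lid held level. Its disc spans columns 180–332 and rows 166–305. Measuring its offset from the TCP.

```bash
python3 - <<'E'
from h import *
T=np.load('pics/T3.npy')
for zz in (.166,.168,.170):
    P=p2w('wrist',[(180,237),(332,237),(256,166),(256,305)],zz,T)[:,:2]
    A=np.c_[2*P,np.ones(4)];s=np.linalg.lstsq(A,(P**2).sum(1),rcond=None)[0]
    print(s[:2],'dia',2*np.sqrt(s[2]+s[0]**2+s[1]**2),s[:2]-T[:2,3])
E
```

```text
[0.458  0.1135] dia 0.09216987312906338 [0.0015 0.0006]
[0.4569 0.1135] dia 0.09094401894315579 [0.0005 0.0006]
[0.4559 0.1135] dia 0.08971816475725418 [-0.0005  0.0006]
```

Request:
apply_moves --pt "1 1 0 -15 0 0 0" --pt "1 2 0 -25 0 0 0" --pt "1 2 0 -25 0 0 0" --pt "1 2 0 -25 0 0 0" --pt "1 2 0 -25 0 0 0" --pt "1 2 0 -25 0 0 0" --pt "1 2 0 -25 0 0 0" --pt "1 1.5 0 -25 0 0 0" --pt "1 1 0 -18 0 0 0" --pt "1 1 0 -12.5 0 0 0" --pt "1 0 15 0 0 0 0" --pt "1 0 12 0 0 0 0" --pt "1 0 8 0 0 0 0" --pt "1 0 0 0 0 0 0" --pt "1 0 0 0 0 0 0"

```text
time: 6.5
tool_pos: [0.473, -0.1069, 0.1568]
tool_rot: [0.707, -0.707, -0.0, 0.001]
contact_force: [-0.0, -0.8, -1.8]
gripper_width: 0.262
```

```bash
python3 - <<'E'
from h import *
go([.472,-.1077,.1465],90)
a=manip.grab_frame('scene');b=manip.grab_frame('wrist');c=a[100:250,130:330]
cv2.imwrite('pics/s4.png',np.hstack([cv2.resize(c,(400,300),interpolation=cv2.INTER_CUBIC),cv2.resize(b,(400,300))]))
E
```

```text
tool [ 0.473  -0.1069  0.1568] y [-0.0008  0.0004 -1.    ] yaw z 90.05819995978555
shift mm [-0.9938 10.2984 -0.785 ]
turn about tool y 0.058199959785554256
```

View pics/s4.png

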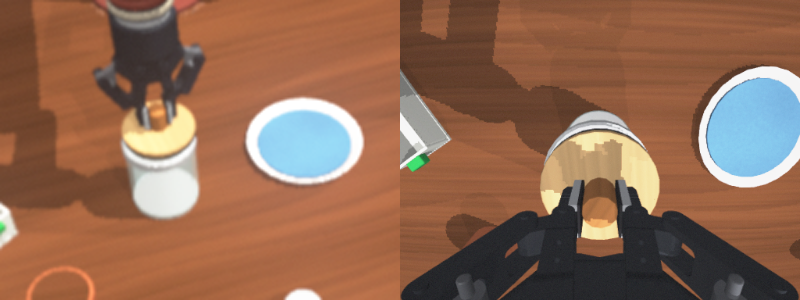

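Lid hovers centred over the jar in both views. Lowering it slowly.

Request:
apply_moves --pt "1 -0.5 3 -0.7 0 0 0" --pt "1 0 3 0 0 0 0" --pt "1 0 1 0 0 0 0" --pt "1 0 1 0 0 0 0" --pt "1 0 0.5 0 0 0 0" --pt "1 0 0 0 0 0 0" --pt "1 0 0 0 0 0 0"

```text
time: 7.3
tool_pos: [0.4727, -0.1083, 0.1489]
tool_rot: [-0.707, 0.707, 0.0, 0.0]
contact_force: [-0.0, -0.6, -1.7]
gripper_width: 0.263
```

Request:
apply_moves --pt "1 0 0.7 0 0 0 0" --pt "1 0 0.7 0 0 0 0" --pt "1 0 0 0 0 0 0" --pt "1 0 0 0 0 0 0"

```text
time: 7.7
tool_pos: [0.4727, -0.1083, 0.1474]
tool_rot: [0.707, -0.707, 0.0, 0.0]
contact_force: [0.2, -0.5, -0.9]
gripper_width: 0.259
```

Request:
apply_moves --pt "1 0 0.6 0 0 0 0" --pt "1 0 0 0 0 0 0" --pt "1 0 0 0 0 0 0"

```text
time: 8.0
tool_pos: [0.4727, -0.1083, 0.1468]
tool_rot: [-0.707, 0.707, 0.0, -0.0]
contact_force: [1.2, 0.5, -1.2]
gripper_width: 0.255
```

Request:
apply_moves --pt "1 0 0.6 0 0 0 0" --pt "1 0 0 0 0 0 0" --pt "1 0 0 0 0 0 0"

```text
time: 8.3
tool_pos: [0.4727, -0.1083, 0.1462]
tool_rot: [0.707, -0.707, 0.0, 0.0]
contact_force: [-0.3, -0.3, -2.1]
gripper_width: 0.263
```

Request:
apply_moves --pt "1 0 0.6 0 0 0 0" --pt "1 0 0 0 0 0 0" --pt "1 0 0.6 0 0 0 0" --pt "1 0 0 0 0 0 0" --pt "1 0 0 0 0 0 0"

```text
time: 8.8
tool_pos: [0.4729, -0.1084, 0.1458]
tool_rot: [-0.707, 0.707, 0.0, 0.0]
contact_force: [-3.3, 1.3, 6.1]
gripper_width: 0.261
```

Contact at about 8 N. Releasing, rising and moving to look at the bowl.

Request:
apply_moves --pt "-1 0 0 0 0 0 0" --pt "-1 0 0 0 0 0 0" --pt "-1 0 0 0 0 0 0" --pt "-1 0 0 0 0 0 0" --pt "-1 0 0 0 0 0 0" --pt "-1 0 0 0 0 0 0" --pt "-1 0 -20 0 0 0 0" --pt "-1 0 -30 0 0 0 0" --pt "-1 0 -30 0 0 0 0" --pt "-1 0 -30 0 0 0 0" --pt "-1 -10 0 -32 0 0 0" --pt "-1 -10 0 -32 0 0 0" --pt "-1 -10 0 -32 0 0 0" --pt "-1 -10 0 -32 0 0 0" --pt "-1 -10 0 -32 0 0 0" --pt "-1 -10 0 -32 0 0 0" --pt "-1 -10 0 -32 0 0 0" --pt "-1 -10 0 -32 0 0 0" --pt "-1 0 0 0 0 0 0" --pt "-1 0 0 0 0 0 0"

```text
time: 10.8
tool_pos: [0.3925, -0.3645, 0.2548]
tool_rot: [0.707, -0.707, 0.001, -0.0]
contact_force: [1.4, -0.2, 0.4]
gripper_width: 1.002
```

```bash
python3 - <<'E'
from h import *
go([.434,-.363,.2],120);np.save('pics/T5.npy',tool())
a=manip.grab_frame('wrist');cv2.imwrite('pics/w5.png',cv2.resize(a,(800,600),interpolation=cv2.INTER_CUBIC))
E
```

```text
tool [ 0.3925 -0.3645  0.2548] y [-0.0001  0.0008 -1.    ] yaw z 89.92024934362749
shift mm [41.5387 54.7663  1.5431]
turn about tool y -30.07975065637251
```

View pics/w5.png

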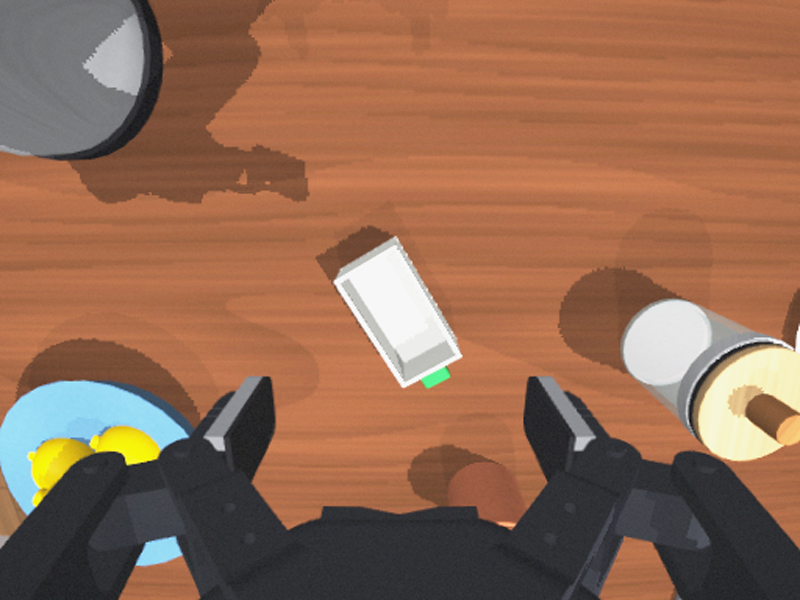

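Bowl rim corners: (334,280), (399,239), (461,355), (404,388), with the spout's outer end about (439,382). The lid sits on the jar at right.

```bash
python3 - <<'E'
from h import *
T=np.load('pics/T5.npy')
f=lambda u,v:[(u+.5)/1.5625-.5,(v+.5)/1.5625-.5]
P=p2w('wrist',[f(334,280),f(399,239),f(461,355),f(404,388)],.046,T)[:,:2];c=P.mean(0)
print(P,c,[np.linalg.norm(P[i]-P[i-1]) for i in range(4)])
d=(P[2]+P[3]-P[0]-P[1]);w=P[1]+P[2]-P[0]-P[3]
print('axis',np.degrees(np.arctan2(d[1],d[0])),'y-axis',np.degrees(np.arctan2(w[1],w[0])))
s=p2w('wrist',[f(439,382)],.046,T)[0,:2]-c;print(s,np.linalg.norm(s),np.degrees(np.arctan2(s[1],s[0])))
# lid check in top view
a=manip.grab_frame('top')[200:290,255:365];cv2.imwrite('pics/t6.png',cv2.resize(a,None,fx=5,fy=5,interpolation=cv2.INTER_CUBIC))
E
```

```text
[[ 0.4009 -0.416 ]
 [ 0.3684 -0.3643]
 [ 0.4659 -0.3124]
 [ 0.4967 -0.3602]] [ 0.433  -0.3632] [np.float64(0.11088211284790739), np.float64(0.061103135309352526), np.float64(0.11050165336427771), np.float64(0.056856958057679645)]
axis 29.122268490168356 y-axis 122.47004820630707
[0.0581 0.033 ] 0.06681026732362792 29.615483488155206
```

View pics/t6.png

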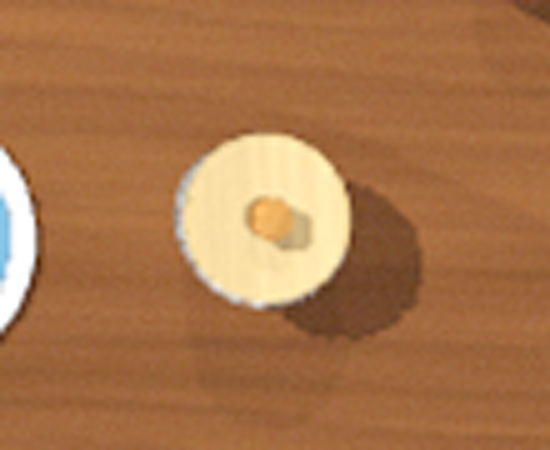

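```bash
python3 - <<'E'
from h import *
f=lambda u,v:[(u+.5)/5-.5+255,(v+.5)/5-.5+200]
P=p2w('top',[f(182,218),f(351,218),f(266,133),f(266,303)],.122)[:,:2]
A=np.c_[2*P,np.ones(4)];s=np.linalg.lstsq(A,(P**2).sum(1),rcond=None)[0];print(s[:2],2*np.sqrt(s[2]+s[0]**2+s[1]**2))
# jar ring outline re-measured from first top image: radial edges
a=cv2.imread('pics/top0.png')
hsv=cv2.cvtColor(a,cv2.COLOR_BGR2HSV);m=(hsv[...,1]<90).astype('uint8');m[:,:275]=0;m[:,345:]=0;m[:215]=0;m[275:]=0
c=max(cv2.findContours(m,0,cv2.CHAIN_APPROX_NONE)[0],key=cv2.contourArea);e=cv2.fitEllipse(c);print(e,p2w('top',[e[0]],.11))
b=manip.grab_frame('top');hsv=cv2.cvtColor(b,cv2.COLOR_BGR2HSV);cv2.imwrite('pics/t7.png',b)
m=((hsv[...,2]>170)&(hsv[...,0]>12)).astype('uint8');m[:,:275]=0;m[:,345:]=0;m[:215]=0;m[275:]=0
c=max(cv2.findContours(m,0,cv2.CHAIN_APPROX_NONE)[0],key=cv2.contourArea);e=cv2.fitEllipse(c);print(e,p2w('top',[e[0]],.122))
E
```

```text
[ 0.4733 -0.1069] 0.09237244519517943
((307.39007568359375, 243.68643188476562), (34.057884216308594, 35.47160339355469), 120.8549575805664) [[ 0.4715 -0.1067  0.11  ]]
((303.0978088378906, 242.22190856933594), (31.770671844482422, 48.48423385620117), 105.66629791259766) [[ 0.4754 -0.0938  0.122 ]]
```

Lid is centred on the jar to about 2 mm (tolerance 6). Bowl: centre (0.433,-0.363), axis 30°, sizes 111 x 59 mm as expected. Going to grasp it across its width.

Request:
apply_moves --pt "-1 0 0 0 0 -7.5 0" --pt "-1 0 0 0 0 -7.5 0" --pt "-1 0 0 0 0 -7.5 0" --pt "-1 0 0 0 0 -7.5 0" --pt "-1 18 30 -9.5 0 0 0" --pt "-1 17.7 30 -9.6 0 0 0" --pt "-1 0 30 0 0 0 0" --pt "-1 0 30 0 0 0 0" --pt "-1 0 20 0 0 0 0" --pt "-1 0 0 0 0 0 0" --pt "-1 0 0 0 0 0 0"

```text
time: 12.05
tool_pos: [0.4336, -0.3624, 0.1154]
tool_rot: [0.683, -0.683, -0.183, 0.183]
contact_force: [0.5, 0.3, 0.9]
gripper_width: 1.002
```

```bash
python3 - <<'E'
from h import *
go([.433,-.3632,.032],120)
a=manip.grab_frame('wrist');cv2.imwrite('pics/w8.png',a)
E
```

```text
tool [ 0.4336 -0.3624  0.1154] y [ 0.  0. -1.] yaw z 120.0716297881346
shift mm [-0.9365 83.407  -0.4373]
turn about tool y 0.07162978813460086
```

View pics/w8.png

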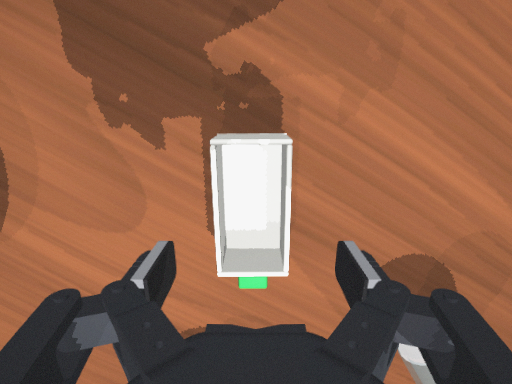

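Bowl is squared up between the jaws (rim corners (211,143), (292,140), (288,274), (218,276); spout (253,288)). Descending and gripping.

```bash
python3 - <<'E'
from h import *
P=p2w('wrist',[(211,143),(292,140),(288,274),(218,276)],.046)[:,:2];c=P.mean(0);print(P,c)
d=(P[2]+P[3]-P[0]-P[1]);w=P[1]+P[2]-P[0]-P[3]
print('axis',np.degrees(np.arctan2(d[1],d[0])),'y-axis',np.degrees(np.arctan2(w[1],w[0])))
s=p2w('wrist',[(253.5,288.5)],.046)[0,:2]-c;print(np.linalg.norm(s),np.degrees(np.arctan2(s[1],s[0])))
E
```

```text
[[ 0.4043 -0.4157]
 [ 0.3742 -0.3677]
 [ 0.4669 -0.3128]
 [ 0.4972 -0.3613]] [ 0.4356 -0.3644]
axis 30.469425221875486 y-axis 122.10099908419885
0.0668255917820757 30.759836966571715
```

Request:
apply_moves --pt "-1 0 20 0 0 0 0" --pt "-1 0 25 0 0 0 0" --pt "-1 0 20 0 0 0 0" --pt "-1 0 12 0 0 0 0" --pt "-1 0 6 0 0 0 0" --pt "1 0 0 0 0 0 0" --pt "1 0 0 0 0 0 0" --pt "1 0 0 0 0 0 0" --pt "1 0 0 0 0 0 0" --pt "1 0 0 0 0 0 0" --pt "1 0 0 0 0 0 0" --pt "1 0 0 0 0 0 0"

```text
time: 13.3
tool_pos: [0.4342, -0.3641, 0.0338]
tool_rot: [-0.682, 0.684, 0.184, -0.182]
contact_force: [-0.0, -0.6, 6.4]
gripper_width: 0.666
```

Request:
apply_moves --pt "1 0 -5 0 0 0 0" --pt "1 0 -15 0 0 0 0" --pt "1 0 -25 0 0 0 0" --pt "1 0 -32 0 0 0 0" --pt "1 0 -35 0 0 0 0" --pt "1 0 -35 0 0 0 0" --pt "1 0 -30 0 0 0 0" --pt "1 0 -20 0 0 0 0" --pt "1 0 -10 0 0 0 0" --pt "1 0 0 0 0 7.5 0" --pt "1 0 0 0 0 7.5 0" --pt "1 0 0 0 0 7.5 0" --pt "1 0 0 0 0 7.5 0" --pt "1 0 0 0 0 0 0" --pt "1 0 0 0 0 0 0"

```text
time: 14.8
tool_pos: [0.4328, -0.3626, 0.2383]
tool_rot: [0.707, -0.707, -0.001, 0.001]
contact_force: [0.3, -1.2, -1.2]
gripper_width: 0.671
```

```bash
python3 - <<'E'
from h import *
go([.452,.1025,.24],90);print(manip.state()['gripper_width'])
a=manip.grab_frame('wrist');cv2.imwrite('pics/w9.png',a)
E
```

```text
tool [ 0.4328 -0.3626  0.2383] y [-0.0011  0.0011 -1.    ] yaw z 90.15904842943189
shift mm [ 20.4784  -1.2344 465.0368]
turn about tool y 0.15904842943189124
0.6710335955933555
```

Request:
apply_moves --pt "1 0 0 15 0 0 0" --pt "1 1 0 25 0 0 0" --pt "1 2 0 35 0 0 0" --pt "1 2 0 35 0 0 0" --pt "1 2 0 35 0 0 0" --pt "1 2 0 35 0 0 0" --pt "1 1 0 35 0 0 0" --pt "1 1 0 35 0 0 0" --pt "1 1 0 35 0 0 0" --pt "1 1 0 35 0 0 0" --pt "1 1 0 35 0 0 0" --pt "1 1 0 35 0 0 0" --pt "1 1 0 30 0 0 0" --pt "1 1 0 20 0 0 0" --pt "1 0 0 10 0 0 0" --pt "1 0 0 0 0 0 0" --pt "1 0 0 0 0 0 0"

```text
time: 16.55
tool_pos: [0.4499, 0.0867, 0.2389]
tool_rot: [-0.707, 0.707, 0.0, -0.0]
contact_force: [-0.1, -0.6, -0.6]
gripper_width: 0.665
```

```bash
python3 - <<'E'
from h import *
go([.4515,.1025,.15],90);T=tool();np.save('pics/T10.npy',T)
a=manip.grab_frame('wrist');cv2.imwrite('pics/w10.png',cv2.resize(a,(800,600),interpolation=cv2.INTER_CUBIC))
E
```

```text
tool [0.4499 0.0867 0.2389] y [-0.0001 -0.0005 -1.    ] yaw z 90.02056727261278
shift mm [ 1.5775 88.9329 15.8761]
turn about tool y 0.02056727261278013
```

View pics/w10.png

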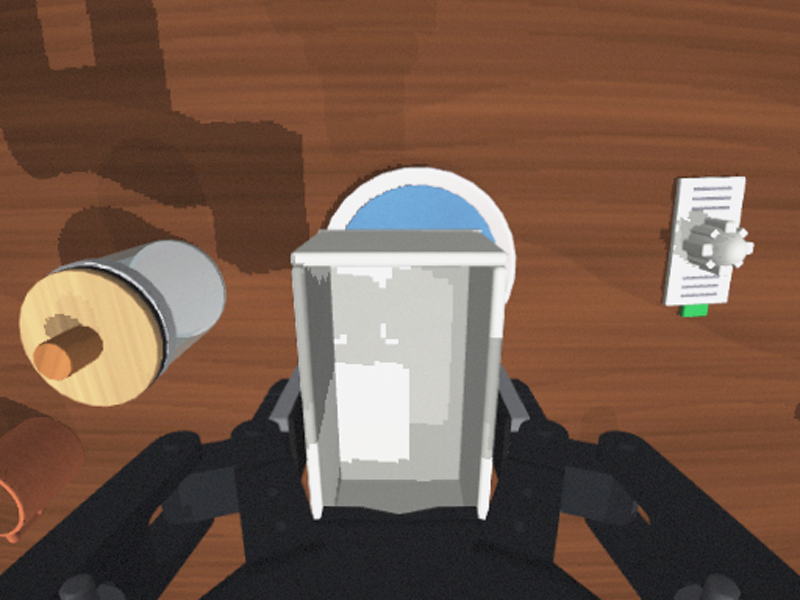

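Bowl held straight: back rim corners (293,252) and (506,250), front corners (313,518) and (490,518). Reamer plate corners: (680,178), (746,177), (729,303), (664,305).

```bash
python3 - <<'E'
from h import *
T=np.load('pics/T10.npy')
f=lambda u,v:[(u+.5)/1.5625-.5,(v+.5)/1.5625-.5]
for z in (.2495,.251):
  P=p2w('wrist',[f(293,252),f(506,250),f(490,518),f(313,518)],z,T)[:,:2];print(P-T[:2,3],P.mean(0)-T[:2,3])
P=p2w('wrist',[f(680,178),f(746,177),f(729,303),f(664,305)],.006,T);print(P,P.mean(0),'lip',p2w('wrist',[f(694.5,317)],.006,T))
go([.4515,.1025,.05],90)
# saucer fit from colour in w10
a=cv2.imread('pics/w10.png')
pts=[(414,166),(514,262),(345,205),(490,200),(330,229),(505,226)]
Q=p2w('wrist',[f(*p) for p in pts],.012,T)[:,:2]
from scipy.optimize import least_squares
r=least_squares(lambda s:np.hypot(*(Q-s).T)-.082,[.452,.1025]);print(r.x,r.fun)
E
```

```text
[[-0.0544 -0.0282]
 [-0.055   0.0286]
 [ 0.0346  0.0303]
 [ 0.0346 -0.0284]] [-0.0101  0.0006]
[[-0.0547 -0.0278]
 [-0.0552  0.0282]
 [ 0.0331  0.0299]
 [ 0.0331 -0.0281]] [-0.0109  0.0006]
[[0.3777 0.3171 0.006 ]
 [0.3752 0.3756 0.006 ]
 [0.485  0.3838 0.006 ]
 [0.4869 0.322  0.006 ]] [0.4312 0.3496 0.006 ] lip [[0.4982 0.3532 0.006 ]]
tool [0.45   0.0864 0.239 ] y [-0.0001 -0.0004 -1.    ] yaw z 89.9754686879125
shift mm [  1.4849 188.9605  16.1742]
turn about tool y -0.02453131208750392
[0.4562 0.1021] [ 0.003  -0.0015 -0.0017  0.0001 -0.0021 -0.0017]
```

Request:
apply_moves --pt "1 1.3 0 8 0 0 0" --pt "1 1.2 0 8 0 0 0" --pt "1 0 20 0 0 0 0" --pt "1 0 30 0 0 0 0" --pt "1 0 30 0 0 0 0" --pt "1 0 30 0 0 0 0" --pt "1 0 30 0 0 0 0" --pt "1 0 25 0 0 0 0" --pt "1 0 15 0 0 0 0" --pt "1 0 6 0 0 0 0" --pt "1 0 3 0 0 0 0" --pt "1 0 0 0 0 0 0" --pt "1 0 0 0 0 0 0" --pt "1 0 0 0 0 0 0"

```text
time: 18.0
tool_pos: [0.4535, 0.1031, 0.0511]
tool_rot: [0.707, -0.707, -0.001, -0.001]
contact_force: [-0.3, 0.9, -2.5]
gripper_width: 0.668
```

Request:
apply_moves --pt "1 -0.5 3 0 0 0 0" --pt "1 0 3 0 0 0 0" --pt "1 0 1.5 0 0 0 0" --pt "1 0 1 0 0 0 0" --pt "1 0 0.5 0 0 0 0" --pt "1 0 0 0 0 0 0" --pt "1 0 0 0 0 0 0" --pt "1 0 0 0 0 0 0"

```text
time: 18.8
tool_pos: [0.4522, 0.103, 0.041]
tool_rot: [0.707, -0.707, -0.0, -0.0]
contact_force: [0.9, -0.1, -1.4]
gripper_width: 0.668
```

Request:
apply_moves --pt "1 0 0.5 0 0 0 0" --pt "1 0 0 0 0 0 0" --pt "1 0 0 0 0 0 0"

```text
time: 19.1
tool_pos: [0.4523, 0.103, 0.0409]
tool_rot: [-0.707, 0.707, 0.0, 0.0]
contact_force: [-2.4, -0.2, 2.6]
gripper_width: 0.666
```

Bowl seated. Releasing, rising and going over the reamer.

Request:
apply_moves --pt "-1 0 0 0 0 0 0" --pt "-1 0 0 0 0 0 0" --pt "-1 0 0 0 0 0 0" --pt "-1 0 0 0 0 0 0" --pt "-1 0 -8 0 0 0 0" --pt "-1 0 -20 0 0 0 0" --pt "-1 0 -32 0 0 0 0" --pt "-1 0 -35 0 0 0 0" --pt "-1 0 -35 0 0 0 0" --pt "-1 -2 -25 20 0 0 0" --pt "-1 -4 -15 35 0 0 0" --pt "-1 -4 0 36 0 0 0" --pt "-1 -4 0 36 0 0 0" --pt "-1 -4 0 36 0 0 0" --pt "-1 -4 0 36 0 0 0" --pt "-1 -1 0 30 0 0 0" --pt "-1 0 0 18 0 0 0" --pt "-1 0 0 0 0 0 0" --pt "-1 0 0 0 0 0 0"

```text
time: 21.0
tool_pos: [0.4292, 0.3496, 0.2105]
tool_rot: [-0.707, 0.707, 0.0, -0.0]
contact_force: [0.6, -0.5, -0.8]
gripper_width: 0.999
```

```bash
cat > m.py <<'E'
from h import *
def blob(m,box=None):
    n,l,s,c=cv2.connectedComponentsWithStats(m.astype('uint8'));out=[]
    for i in range(1,n):
        if s[i,4]>25: out.append((s[i].tolist(),c[i].round(2).tolist()))
    return l,out
def rect(l,x,y):
    m=(l==l[y,x]).astype('uint8');c=max(cv2.findContours(m,0,cv2.CHAIN_APPROX_NONE)[0],key=cv2.contourArea);return cv2.approxPolyDP(c,5,True).reshape(-1,2)
E
python3 - <<'E'
from m import *
go([.4297,.3497,.2],93.5);T=tool();np.save('pics/T11.npy',T)
for n in('wrist','top'):
    a=manip.grab_frame(n);cv2.imwrite(f'pics/{n}11.png',a);h=cv2.cvtColor(a,cv2.COLOR_BGR2HSV)
    g=(abs(h[...,0].astype(int)-68)<14)&(h[...,1]>180)&(h[...,2]>120)
    w=(h[...,1]<45)&(h[...,2]>185)
    print(n,'green',blob(g)[1],'white',blob(w)[1])
print(w2p('wrist',[[.43,.35,.006],[.497,.3535,.006]],T),w2p('top',[[.452,.1025,.053],[.52,.1025,.053]]))
E
```

```text
tool [0.4292 0.3496 0.2105] y [-0.0001 -0.0008 -1.    ] yaw z 90.01580176270369
shift mm [ 0.492  10.5477  0.1111]
turn about tool y -3.4841982372963116
wrist green [] white [([228, 127, 53, 91, 4138], [254.93, 171.86]), ([0, 128, 122, 124, 8695], [53.41, 190.94]), ([482, 204, 30, 25, 385], [501.02, 213.91]), ([133, 280, 10, 8, 51], [138.55, 282.98]), ([368, 280, 10, 8, 49], [371.59, 282.92])]
top green [] white [([132, 0, 99, 20, 1010], [178.77, 10.65]), ([320, 0, 22, 16, 69], [330.55, 6.26]), ([311, 12, 11, 10, 28], [314.82, 16.21]), ([289, 14, 13, 7, 37], [294.68, 16.86]), ([302, 16, 9, 6, 26], [305.65, 18.85]), ([214, 92, 64, 44, 2696], [245.97, 113.83]), ([269, 145, 16, 17, 206], [276.3, 153.02]), ([208, 221, 54, 55, 1549], [233.44, 247.78]), ([143, 234, 21, 38, 599], [154.35, 251.47]), ([27, 250, 8, 5, 35], [30.43, 251.94]), ([502, 333, 10, 40, 291], [507.35, 352.66]), ([481, 353, 16, 16, 150], [488.46, 361.41])]
[[255.6017 173.6837]
 [258.2878 224.4428]] [[233.5263 247.896 ]
 [234.3395 224.5095]]
```

```bash
python3 - <<'E'
from m import *
T=np.load('pics/T11.npy')
a=cv2.imread('pics/wrist11.png');b=cv2.imread('pics/top11.png')
t=w2p('wrist',[[.494,.3535,.006]],T)[0].round().astype(int);print(a[t[1]-3:t[1]+4:2,t[0]])
G=lambda a:(a[...,1].astype(int)-a[...,2]>50)&(a[...,1].astype(int)-a[...,0]>50)
for n,im in(('w',a),('t',b)):print(n,[x for x in blob(G(im))[1]])
h=cv2.cvtColor(a,cv2.COLOR_BGR2HSV);l,_=blob((h[...,1]<60)&(h[...,2]>150))
q=rect(l,240,135);print(q.tolist())
m=(l==l[135,240]).astype('uint8');c=max(cv2.findContours(m,0,cv2.CHAIN_APPROX_NONE)[0],key=cv2.contourArea)[:,0].astype(float)
W=p2w('wrist',c,.006,T)[:,:2].astype('float32');r=cv2.minAreaRect(W*1000);print(r)
# fit axis-aligned 110x58 rectangle robustly
from scipy.optimize import least_squares
def res(p):
    cs,sn=np.cos(p[2]),np.sin(p[2]);d=W-p[:2];u=d@[cs,sn];v=d@[-sn,cs]
    return np.maximum(abs(u)-.055,abs(v)-.029)*1000
s=least_squares(res,[.43,.35,.06],loss='soft_l1');print(s.x[:2],np.degrees(s.x[2]),np.percentile(abs(s.fun),[50,90]))
E
```

```text
[[141 244  84]
 [142 244  85]
 [142 244  84]
 [ 84 152 154]]
w [([249, 217, 19, 8, 145], [257.81, 220.58]), ([40, 248, 24, 8, 175], [51.22, 251.33])]
t [([40, 161, 15, 5, 37], [45.92, 162.68]), ([36, 173, 9, 9, 31], [39.61, 176.9]), ([230, 226, 8, 4, 31], [233.61, 227.45]), ([150, 231, 8, 4, 29], [153.45, 232.34])]
[[276, 127], [228, 130], [236, 217], [280, 214]]
((430.8702087402344, 349.0843200683594), (110.79771423339844, 58.68486785888672), 3.0884006023406982)
[0.4308 0.3491] 3.0975867131962747 [0.3313 0.7391]
```

Request:
apply_moves --pt "-1 0.6 0 0 0 -3.1 0" --pt "-1 0 25 0 0 0 0" --pt "-1 0 35 0 0 0 0" --pt "-1 0 35 0 0 0 0" --pt "-1 0 35 0 0 0 0" --pt "-1 0 25 0 0 0 0" --pt "-1 0 15 0 0 0 0" --pt "-1 0 8 0 0 0 0" --pt "-1 0 0 0 0 0 0" --pt "-1 0 0 0 0 0 0" --pt "-1 0 0 0 0 0 0"

```text
time: 22.2
tool_pos: [0.4309, 0.3507, 0.0343]
tool_rot: [0.707, -0.706, -0.02, 0.018]
contact_force: [0.5, 0.5, -0.3]
gripper_width: 1.003
```

```bash
python3 - <<'E'
from m import *
go([.430,.3493,.028],93.1)
b=cv2.imread('pics/top11.png')
print('spout mid (top cam)',p2w('top',[[233.61,227.45]],.05),'lip mid',p2w('top',[[153.45,232.34]],.006))
T=np.load('pics/T11.npy');print('spout mid wrist',p2w('wrist',[[51.22,251.33]],.053,T),'lip',p2w('wrist',[[257.81,220.58]],.006,T))
E
```

```text
tool [0.4309 0.3507 0.0343] y [ 0.0026  0.0016 -1.    ] yaw z 93.09928274035434
shift mm [-1.0004  6.263  -1.348 ]
turn about tool y -0.0007172596456541669
spout mid (top cam) [[0.5114 0.1046 0.05  ]] lip mid [[0.4903 0.3535 0.006 ]]
spout mid wrist [[0.513  0.1067 0.053 ]] lip [[0.4916 0.3529 0.006 ]]
```

Request:
apply_moves --pt "-1 -0.5 3 -0.8 0 0 0" --pt "-1 0 3 0 0 0 0" --pt "-1 0 0 0 0 0 0" --pt "1 0 0 0 0 0 0" --pt "1 0 0 0 0 0 0" --pt "1 0 0 0 0 0 0" --pt "1 0 0 0 0 0 0" --pt "1 0 0 0 0 0 0" --pt "1 0 0 0 0 0 0" --pt "1 0 0 0 0 0 0" --pt "1 0 0 0 0 0 0"

```text
time: 23.3
tool_pos: [0.4296, 0.3494, 0.0269]
tool_rot: [0.707, -0.707, -0.019, 0.019]
contact_force: [-0.2, 0.4, 3.3]
gripper_width: 0.504
```

Request:
apply_moves --pt "1 0 -5 0 0 0 0" --pt "1 0 -15 0 0 0 0" --pt "1 0 -30 0 0 0 0" --pt "1 0 -30 0 0 0 0" --pt "1 0 -30 0 0 0 0" --pt "1 0 -30 0 0 0 0" --pt "1 0 -20 0 0 0 0" --pt "1 0 -10 0 0 3.1 0" --pt "1 0 0 0 0 0 0" --pt "1 0 0 0 0 0 0"

```text
time: 24.3
tool_pos: [0.429, 0.349, 0.1966]
tool_rot: [-0.707, 0.707, 0.0, -0.0]
contact_force: [-0.0, -0.3, -1.6]
gripper_width: 0.497
```

```bash
python3 - <<'E'
from m import *
go([.4522,.103,.198],90);T=tool();np.save('pics/T12.npy',T)
a=manip.grab_frame('wrist');cv2.imwrite('pics/wrist12.png',a)
G=(a[...,1].astype(int)-a[...,2]>50)&(a[...,1].astype(int)-a[...,0]>50);print(blob(G)[1])
h=cv2.cvtColor(a,cv2.COLOR_BGR2HSV);l,o=blob((h[...,1]<60)&(h[...,2]>150));print(o)
z=T[2,3]-.028+.006
print('expected plate corners',w2p('wrist',[T[:3,3]+[x,y,z-T[2,3]] for x,y in((-.055,-.029),(-.055,.029),(.055,.029),(.055,-.029))],T))
E
```

```text
tool [0.429  0.349  0.1966] y [-0.0001 -0.     -1.    ] yaw z 90.06113449867495
shift mm [  22.9401   -1.431  -246.0331]
turn about tool y 0.0611344986749458
[([32, 253, 23, 9, 177], [42.23, 257.15]), ([238, 322, 36, 7, 194], [255.51, 324.31])]
[([0, 129, 117, 128, 5420], [55.67, 195.47]), ([202, 152, 109, 90, 7256], [255.41, 188.75]), ([210, 232, 92, 90, 6230], [254.34, 283.85]), ([267, 236, 6, 10, 31], [269.39, 241.19])]
expected plate corners [[200.2826 148.7362]
 [309.8874 148.8431]
 [299.3697 318.2882]
 [210.5385 318.2141]]
```

Request:
apply_moves --pt "1 0 0 -15 0 0 0" --pt "1 2 0 -27 0 0 0" --pt "1 3 0 -35 0 0 0" --pt "1 3 0 -35 0 0 0" --pt "1 3 0 -35 0 0 0" --pt "1 3 0 -35 0 0 0" --pt "1 3 0 -30 0 0 0" --pt "1 3 0 -22 0 0 0" --pt "1 2 0 -12 0 0 0" --pt "1 0 15 0 0 0 0" --pt "1 0 25 0 0 0 0" --pt "1 0 25 0 0 0 0" --pt "1 0 15 0 0 0 0" --pt "1 0 10 0 0 0 0" --pt "1 0 0 0 0 0 0" --pt "1 0 0 0 0 0 0"

```text
time: 25.95
tool_pos: [0.4513, 0.1036, 0.1065]
tool_rot: [0.707, -0.707, -0.0, 0.0]
contact_force: [0.1, -0.5, -0.6]
gripper_width: 0.501
```

```bash
python3 - <<'E'
from m import *
go([.4522,.103,.08],90);T=tool();np.save('pics/T13.npy',T)
a=manip.grab_frame('wrist');cv2.imwrite('pics/wrist13.png',a)
b=manip.grab_frame('scene');cv2.imwrite('pics/scene13.png',b)
c=w2p('scene',[[.452,.103,.06]])[0].astype(int)
w=cv2.resize(a[120:320,180:330],(450,600),interpolation=cv2.INTER_CUBIC)
s=cv2.resize(b[c[1]-60:c[1]+60,c[0]-35:c[0]+35],(350,600),interpolation=cv2.INTER_CUBIC);print(c)
cv2.imwrite('pics/v12.png',np.hstack([w,s]))
E
```

```text
tool [0.4513 0.1036 0.1065] y [-0.0001  0.0001 -1.    ] yaw z 90.04410512673694
shift mm [ 0.8881 26.5087 -0.6156]
turn about tool y 0.04410512673693745
[282 156]
```

View pics/v12.png

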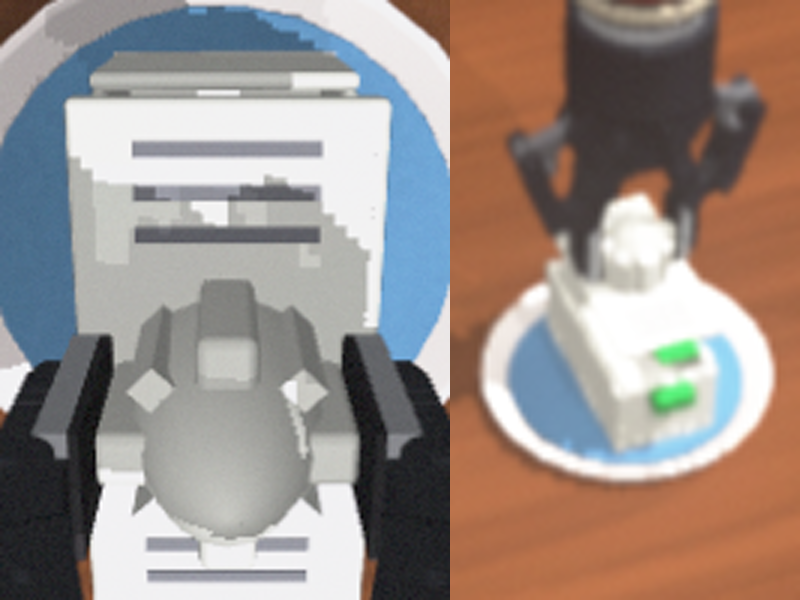

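Wrist crop: plate's back edge from (66,98) to (391,98), bowl's rim back edge from (91,74) to (359,74). They are parallel. The scene crop shows the green lip directly above the green spout. Computing the offset between them.

```bash
python3 - <<'E'
from m import *
T=np.load('pics/T13.npy');f=lambda u,v:[(u+.5)/3-.5+180,(v+.5)/3-.5+120]
p=p2w('wrist',[f(66,98),f(391,98)],.0855,T);b=p2w('wrist',[f(91,74),f(359,74)],.053,T);q=p2w('wrist',[f(105,52),f(345,52)],.007,T)
print(p,b,q);print('bowl-plate',(b-p).mean(0)*1000,p.mean(0)+[.055,0,0],b.mean(0)+[.055,0,0])
# saucer centre, same picture: flat's edge / rim
a=cv2.imread('pics/wrist13.png');h=cv2.cvtColor(a,cv2.COLOR_BGR2HSV)
# scene: lip and spout centroids
s=cv2.imread('pics/scene13.png');G=(s[...,1].astype(int)-s[...,2]>50)&(s[...,1].astype(int)-s[...,0]>50)
print([x for x in blob(G)[1] if 240<x[1][0]<330])
g=lambda u,v:[(u+.5)/5-.5+282-35,(v+.5)/5-.5+156-60]
print('lip mid',p2w('scene',[g(227,353)],.0855),'spout mid',p2w('scene',[g(222,391)],.053))
E
```

```text
[[0.3981 0.0755 0.0855]
 [0.398  0.1326 0.0855]] [[0.3979 0.0748 0.053 ]
 [0.3978 0.1319 0.053 ]] [[0.3977 0.0713 0.007 ]
 [0.3977 0.1352 0.007 ]]
bowl-plate [ -0.1848  -0.6803 -32.5   ] [0.453  0.104  0.0855] [0.4529 0.1033 0.053 ]
[([288, 164, 9, 5, 30], [291.87, 166.03]), ([287, 172, 9, 6, 40], [291.27, 174.72])]
lip mid [[0.5184 0.1014 0.0855]] spout mid [[0.515  0.1015 0.053 ]]
```

Request:
apply_moves --pt "1 -0.6 8 -0.6 0 0 0" --pt "1 0 7 0 0 0 0" --pt "1 0 4 0 0 0 0" --pt "1 0 3 0 0 0 0" --pt "1 0 1.5 0 0 0 0" --pt "1 0 1 0 0 0 0" --pt "1 0 0.5 0 0 0 0" --pt "1 0 0 0 0 0 0" --pt "1 0 0 0 0 0 0"

```text
time: 26.95
tool_pos: [0.4508, 0.1026, 0.0817]
tool_rot: [0.707, -0.707, -0.0, -0.0]
contact_force: [0.4, 0.2, -1.6]
gripper_width: 0.5
```

Request:
apply_moves --pt "1 0 0.7 0 0 0 0" --pt "1 0 0.6 0 0 0 0" --pt "1 0 0 0 0 0 0" --pt "1 0 0 0 0 0 0"

```text
time: 27.35
tool_pos: [0.4507, 0.1026, 0.0802]
tool_rot: [0.707, -0.707, -0.0, 0.0]
contact_force: [-0.4, 0.1, -0.8]
gripper_width: 0.501
```

Request:
apply_moves --pt "1 0 0.5 0 0 0 0" --pt "1 0 0 0 0 0 0" --pt "1 0 0 0 0 0 0"

```text
time: 27.65
tool_pos: [0.4508, 0.1026, 0.0799]
tool_rot: [0.707, -0.707, -0.0, -0.0]
contact_force: [-0.6, -0.1, 0.7]
gripper_width: 0.502
```

Request:
apply_moves --pt "1 0 0.3 0 0 0 0" --pt "1 0 0 0 0 0 0" --pt "1 0 0 0 0 0 0"

```text
time: 27.95
tool_pos: [0.4508, 0.1026, 0.0798]
tool_rot: [-0.707, 0.707, 0.0, -0.0]
contact_force: [-2.9, 0.3, 6.0]
gripper_width: 0.501
```

Firm contact at about 7 N. Releasing, then retreating upward to where the wrist camera can measure the result.

Request:
apply_moves --pt "-1 0 0 0 0 0 0" --pt "-1 0 0 0 0 0 0" --pt "-1 0 0 0 0 0 0" --pt "-1 0 0 0 0 0 0" --pt "-1 0 0 0 0 0 0" --pt "-1 0 -8 0 0 0 0" --pt "-1 0 -20 0 0 0 0" --pt "-1 0 -30 0 0 0 0" --pt "-1 0 -30 0 0 0 0" --pt "-1 0 -30 0 0 0 0" --pt "-1 -15 -30 0 0 0 0" --pt "-1 -15 -20 0 0 0 0" --pt "-1 0 0 0 0 0 0" --pt "-1 0 0 0 0 0 0" --pt "-1 0 0 0 0 0 0"

```text
time: 29.45
tool_pos: [0.4204, 0.1025, 0.2459]
tool_rot: [-0.707, 0.707, -0.001, -0.001]
contact_force: [0.3, -0.4, -0.3]
gripper_width: 1.004
```

```bash
python3 - <<'E'
from m import *
from scipy.optimize import least_squares
T=tool();print(T[:3,3],manip.state()['contact_force'])
a=manip.grab_frame('wrist');cv2.imwrite('pics/wrist14.png',a);t=manip.grab_frame('top');cv2.imwrite('pics/top14.png',t)
s=manip.grab_frame('scene');cv2.imwrite('pics/scene14.png',s)
def green(im):return [x for x in blob((im[...,1].astype(int)-im[...,2]>50)&(im[...,1].astype(int)-im[...,0]>50))[1]]
print('wrist',green(a));print('scene',[x for x in green(s) if 240<x[1][0]<330])
for h_,p in(('lip/spout top mid exp',[.513,.1027,.059]),):print(h_,w2p('wrist',[p],T),w2p('scene',[p]))
h=cv2.cvtColor(a,cv2.COLOR_BGR2HSV)
# blue flat of saucer -> circle; plate boundary = inner hole vs blue
bl=((abs(h[...,0].astype(int)-103)<12)&(h[...,1]>80)).astype('uint8')
l,o=blob(bl);print('blue',o)
n,_,st,_=cv2.connectedComponentsWithStats(bl);
pts=np.argwhere(l==1+np.argmax([x[0][4] for x in o])) if o else []
hull=cv2.convexHull(np.argwhere(bl>0)[:,::-1].astype('float32'))[:,0]
Q=p2w('wrist',hull,.007,T)[:,:2];Q=Q[np.hypot(*(Q-[.453,.103]).T)<.09]
r=least_squares(lambda v:np.hypot(*(Q-v[:2]).T)-v[2],[.453,.103,.068],loss='soft_l1',f_scale=.001);print('saucer',r.x)
w=((h[...,1]<60)&(h[...,2]>140)).astype('uint8');l,o=blob(w);print('white',o)
P=w2p('wrist',[[.452+x,.1027+y,.059] for x,y in((-.055,-.029),(-.055,.029),(.055,.029),(.055,-.029))],T);print(P)
c=P.mean(0).round().astype(int);i=l[int(P[0,1])+8,c[0]-20]
m=(l==i).astype('uint8');c=max(cv2.findContours(m,0,cv2.CHAIN_APPROX_NONE)[0],key=cv2.contourArea)[:,0].astype(float)
print(cv2.approxPolyDP(c.astype('float32').reshape(-1,1,2),4,True).reshape(-1,2).tolist())
E
```

```text
[0.4204 0.1025 0.2459] [ 0.3265 -0.4244 -0.3077]
wrist [([247, 245, 19, 8, 148], [255.76, 248.47])]
scene [([287, 171, 9, 7, 50], [291.1, 174.08])]
lip/spout top mid exp [[255.3402 248.6504]] [[291.2177 171.6443]]
blue [([206, 142, 98, 88, 3070], [253.73, 184.49])]
saucer [0.4519 0.1018 0.066 ]
white [([195, 131, 121, 115, 7777], [255.06, 190.25]), ([27, 175, 111, 86, 2985], [105.78, 206.08]), ([131, 279, 13, 9, 71], [138.41, 282.38]), ([368, 279, 13, 9, 69], [372.38, 282.38])]
[[229.7437 156.7636]
 [280.9229 156.7578]
 [278.5385 244.334 ]
 [232.1417 244.3373]]
[[232.0, 135.0], [201.0, 162.0], [195.0, 182.0], [198.0, 208.0], [208.0, 225.0], [233.0, 244.0], [278.0, 244.0], [311.0, 210.0], [312.0, 171.0], [300.0, 151.0], [275.0, 134.0]]
```

```bash
python3 -c "
from plant import manip
print(manip.job_done(),manip.state()['time'])"
```

```text
the job is handed in; nothing more can be done
the job is handed in; nothing more can be done
```

I closed the jar with the lid, stood the bowl in the middle of the saucer, and laid the reamer piece on the bowl with its lip over the spout. The job was handed in at about 29.6 s of the 72 s allowed. It reported no verdict.

All three pieces were set down at roughly 3–8 N and then let go.

| Check | Measured | Allowed |
|---|---|---|
| Lid to jar centre (top camera) | about 2 mm | 6 mm |
| Bowl to saucer middle (wrist camera) | about 1–2 mm | 8 mm |
| Reamer against bowl, just before lowering (wrist camera) | within 1 mm, edges parallel | 5 mm |
| Green lip after release (wrist camera) | within 1 mm of where a flush fit puts it | 7 mm |

- **Fit:** In the last scene picture the lip and spout show as one green patch. The gripper was open and well clear.
- **Disagreement between cameras:** The top and wrist cameras differed by up to about 2.5 mm in x. A rough scene-camera reading before lowering put the lip about 3 mm forward of the spout, so I shifted the reamer 0.6 mm back. All of these are inside the tolerances.
- **Not measured at the end:** I took no final readings of the lid, or of the salt pot, mug and pepper mill. The arm's path stayed clear of all of them.
- **Failed check:** One automatic outline fit of the lid picked up the wrong patch, so I used the hand-read edges instead.

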